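# Fetch the rear cylinder key from a crowded hook bar

### The job

Take the long key from the rear of the crowded hook bar and stand it, long end down, in the white pocket. To get at it, first hang the two short keys on the empty bar and push them back together, firmly but gently, until the sprung stop at its root gives a few millimetres but is not driven to the end of its travel, then leave them hanging there. Let no key fall or put one down anywhere else, and leave the vials and the spray bottle alone.

Things in the scene. Friction and masses are not known exactly. Their poses are not given: they have to be found in the camera images.
- full_stand: fixed hook stand holding the three keys: grey base plate 90x84x12 mm, post 16x24 mm, 162 mm tall, and one level steel bar from the post along the stand's own -x (towards the robot), 14 mm wide (y), 6 mm thick, upper face at z = 150 mm, from x = -8 to -140 mm. Origin: on the worktop below the post's centre; z up.
- full_tip (a point): middle of the bar's upper face at the foot of its tip (x = -134 mm, z = 150 mm in the stand). The bar's last 6 mm, from here on, are an upturned tip that stands 6 mm above the upper face: a key must be raised 6 to 14 mm (best 10) to pass it.
- spare_stand: the same kind of stand, same sizes, origin and axes, with no keys (either stand may be the left one). Near its post the bar carries a sprung stop: a black clamp and before it a black pad 34 mm wide, from 30 mm below to 10 mm above the bar's upper face. Its front face lies anywhere from x = -34 to -59 mm: the setting is not reported, find it by feel.
- spare_tip (a point): middle of the bar's upper face at the foot of its tip (x = -134 mm, z = 150 mm in the stand). Upturned tip as on the other bar. Keys pushed along this bar towards the post meet the stop's pad. The pad gives against a spring of 2 N per mm, up to 10 mm, and comes back when let go. The row of keys must be pushed with at least 4 N for a moment; 8 N is right, 20 N too much.
- front_key: short steel key nearest the bar's tip, 108 mm tall, 0.08-0.17 kg. Origin: middle of the upper edge of its opening, which rests on the bar's upper face. x along the bar, y across, z up. Hub 24 mm (x) by 34 mm (y), z = -30 to 10 mm; through it along x an opening 20 mm wide, z = -20 to 0. Grip tab above: 8 mm (x) by 26 mm (y), z = 10 to 52 mm. Foot below: 8 by 34 mm, to z = -56 mm.
- middle_key: second short key, just like front_key; it hangs between front_key and rear_key, hubs 3 to 9 mm apart. Take keys from above by the 26 mm width (y) of the tab, with the fingertips above the hub.
- rear_key: the long key, nearest the post at the start: hub, opening, tab, origin and axes as front_key, but below the hub a long narrow shank, 8 mm (x) by 22 mm (y), from z = -30 to -80 mm. 0.08-0.17 kg.
- pocket: fixed white holder: base plate 80x90x8 mm with an upright pocket open at the top. Origin: centre of its underside on the worktop, z up. Inside 15 mm (x) by 30 mm (y), floor 8 mm and rim 51 mm above the origin. The long key stands in it, shank on the floor, key x along pocket x (either way round), key origin then 88 mm above the pocket's.
- vial_c: loose small glass vial with a grey cap, 25 mm wide, 56 mm tall, standing; a bystander. Origin: centre of its underside.
- vial_d: loose small glass vial with a green cap, 25 mm wide, 56 mm tall, standing; a bystander. Origin: centre of its underside.
- spray_b: loose white spray bottle, 45 mm wide, 206 mm tall, standing; a bystander. Origin: centre of its underside.
Not all that is in view belongs to the job. What is shaped like the rear_key but turquoise is not meant.

How it is judged (in metres and radians):
On the way:
1. with both short keys on the spare bar, the row is pushed against the sprung stop with at least 4 N (x of each of front_key, middle_key in the frame of spare_stand above -0.115 m and horizontal distance between each of front_key, middle_key and spare_stand below 0.115 m and distance between front_key and middle_key below 0.032 m and contact force between any of front_key, middle_key and stop_pad_c0 above 4 N), for 0.2 s.
At the end, for the whole second after the job is handed in: Both short keys hang seated on the spare bar (origins within 5 mm of its top, 8 mm of its centre line, 30 to 115 mm in front of the post); the long key stands in the pocket, origin 80 to 93 mm above the holder's and within 25 mm sideways, leaning under 0.3 rad; all at rest (x of front_key in the frame of spare_stand between -0.115 and -0.03 m and y of front_key in the frame of spare_stand between -0.008 and 0.008 m and z of front_key in the frame of spare_stand between 0.145 and 0.155 m and x of middle_key in the frame of spare_stand between -0.115 and -0.03 m and y of middle_key in the frame of spare_stand between -0.008 and 0.008 m and z of middle_key in the frame of spare_stand between 0.145 and 0.155 m and horizontal distance between rear_key and pocket below 0.025 m and z of rear_key in the frame of pocket between 0.08 and 0.093 m and angle between rear_key's own z axis and vertical below 0.3 rad and linear speed of each of rear_key, front_key, middle_key below 0.02 m/s); the robot touches nothing.
It fails at once if a key falls or is laid down (a short key's origin below 90 mm, the long key's below 75 mm) (height (world z) of any of front_key, middle_key below 0.09 m or height (world z) of rear_key below 0.075 m).
It fails at once if the row of keys is pushed against the stop with more than 20 N (contact force between any of front_key, middle_key and stop_pad_c0 above 20 N).
It fails at once if a vial or the spray bottle is moved by more than 20 mm or tipped (distance of any of vial_c, vial_d, spray_b from where it was at the start of the episode above 0.02 m or angle between any of vial_c, vial_d, spray_b's own z axis and vertical above 0.3 rad).
It also fails if it takes over 67 s, if anything falls off the work surface, if the arm or the gripper's body presses on something with over 40 N, if the wrist force passes 120 N, or if a joint passes its speed limit or range.

### The arm

A 6-joint arm with a two-finger parallel gripper is mounted at the origin on a cart in front of the work surface, level with it; the furniture and walls round the work are solid. World frame = base frame: x ahead of the robot, y to its left, z up, the work surface at z = 0. Lengths are in m, angles in degrees, forces in N, time in s.
With the tool pointing down it reaches from about 0.4 to 0.825 m from the base axis. Payload 7 kg.
Tool frame: the origin (TCP) lies between the finger pads; the fingertips stand 19 mm ahead of it and the grasp point (between the pads) is the TCP; z points along the fingers, y is the line along which they close (so a half turn about z gives the same grasp; the last joint's range is limited). The gripper opens to 88 mm and grips with 3 to 60 N. Pads are 19 mm wide; open, the fingers measure 130 mm over their backs; the gripper's body (78 mm by 193 mm) begins 47 mm behind the grasp point.
Start: joints at [81.308, 20.546, 0.682, 0, -70.136, -16.507], TCP at [0.287, 0.611, 0.246] pointing down, gripper open.
Joint ranges: [-176.03, 176.03], [-82.01, 121.73], [-58.28, 71.71], [-173.87, 95.51], [-174.79, -0.11], [-173.66, 173.66]. Speed limits (degrees/s): [136.94, 136.94, 172.46, 180, 180, 180].

### API

Orientations are given as [roll, pitch, yaw] about the fixed x, y, z axes, in that order (R = Rz(yaw) Ry(pitch) Rx(roll)).
In Python, from plant import get_obs, snapshot, close_job, spot_in, spot_point gives the robot as it stands.
- The arm moves only by the tool play_rows, never from a script. Its argument "plan" is a list of rows, each a list of 6 numbers: the shift along the tool's x, y, z in cm, then the turn, a rotation vector about the tool's x, y, z in degrees. A call has 1 to 20 rows; each row shifts and turns the commanded pose from where the row before left it, along the tool's axes as they then stand; what a row does not reach is not made up. A row lasts 1/12 s, in which the tool goes at most 41.7 mm and 7.16 degrees, less where a joint would pass 70% of its speed; a pose out of reach is approached as far as the arm can. A call is refused whole if a number of a shift passes 4.17 or a number of a turn 7.16, either way. A call with a gripper value outside its range is refused whole. "grip" is the finger opening in cm, from 0 to 8.76, set as the call begins (left out, the last holds). The fingers move at their own pace and stop on an object; the grip force is fixed at half the most. Time passes only in rows, so rows that do not move let the fingers close. It gives the time, the measured TCP pose, the force, the opening and the grip force at its end, in the units of the state.
- get_obs(): the state, without advancing time (a new reading comes with each control period).
- snapshot(name): name is "scene" or "top" or "wrist"; returns a dict with "frame" (384x512x3 uint8, red, green, blue), "fx", "fy", "cx", "cy" (pixels), "position" and "attitude" of the camera in the world. Camera axes: x right, y down, z forward; pixel columns grow to the right and rows downward; lengths in m; the calibration is good to about 2 mm. The wrist camera is an equidistant fisheye: a pixel r from the principal point sees the ray r / f radians off the axis. A picture is of the moment at which its call begins. There is no depth.
- close_job(): hands the job in; it is judged then, once.
Trained networks look in the newest picture that a camera, given by its name, has taken for a name from the list of things; names that differ only in an ending like _2 or _b are one class to them, and where a whole thing is asked for, a point or a joint stands for the part that bears it (a point fixed in the world has none). Each returns a list of dicts, best first, with "score" (0 to 1); they miss things now and then, are a little off and sometimes report something else, mostly with a low value. They report only what shows in the picture. A call takes as long as a camera call. They do not tell look-alikes from the thing itself.
- spot_in(camera, thing): "position" ([x, y, z] in m, in world coordinates, good to about 4 mm: the middle of the surface that is visible of it).
- spot_point(camera, thing): "position" ([x, y, z] in m, in world coordinates, good to about 4 mm: a listed point, or the origin of a listed thing).
The state is a dict: "clock": time; "joint_pos": joint angles; "qvel": joint speeds; "tau": joint torques, N m; "tool_pos": TCP position; "orientation": TCP orientation; "force": force on the tool from outside, world axes, zero at the start; "moment": the same for the moment, N m; "opening": finger opening in m; "gripper_force": force on a finger pad.
Only numpy, scipy, OpenCV 4.12 (cv2) and the standard library are available. Lean on these libraries where they do the work, as an engineer would, in place of code of your own. Each camera call takes 0.05 s, during which the arm holds its last target. There are 200 camera calls.

## Working session

There is one attempt and no reset: what is moved stays moved. The work goes in short steps, Python scripts to look and compute and a tool call to move; the robot and the scene stay as the last step left them, time stands still between calls to the robot, and variables do not carry over. Pictures are saved under pics/ and viewed, at most 13 in all, crops included, and the job is handed in when it is done.

Besides the shell and the picture viewer there is one more tool, called after ">>>" as name([rows], argument=value, ...), one row to a line, values as JSON. play_rows: Moves the arm, as the interface text tells. Its arguments: {"type":"object","properties":{"plan":{"type":"array","items":{"type":"array","items":{"type":"number"}}},"grip":{"type":"number"}},"required":["plan"]}

```bash
mkdir -p pics; ls; python3 - <<'E'
from plant import *
import cv2, numpy as np
o=get_obs(); print({k:np.round(v,3) for k,v in o.items()})
for c in ["scene","top"]:
    s=snapshot(c); cv2.imwrite(f"pics/{c}0.png",cv2.resize(s["frame"][:,:,::-1],(800,600)))
    print(c,s["fx"],s["cx"],s["cy"],s["position"],s["attitude"])
    for t in ["full_stand","spare_stand","front_key","middle_key","rear_key","pocket","vial_c","vial_d","spray_b"]:
        for f in (spot_point,):
            print(t,[(np.round(d["position"],3).tolist(),round(d["score"],2)) for d in f(c,t)[:4]])
    for t in ["full_tip","spare_tip"]:
        print(t,[(np.round(d["position"],3).tolist(),round(d["score"],2)) for d in spot_point(c,t)[:4]])
E
```

```text
pics
{'clock': np.float64(0.0), 'joint_pos': array([ 8.1307e+01,  2.0590e+01,  6.3300e-01, -2.1000e-02, -7.0137e+01,
       -1.6508e+01]), 'qvel': array([-0.015,  0.022, -0.06 , -0.057, -0.191, -0.101]), 'tau': array([ 1.0000e-03, -5.8271e+01,  2.9305e+01,  6.9970e+00,  7.0000e-03,
       -0.0000e+00]), 'tool_pos': array([0.287, 0.61 , 0.245]), 'orientation': array([ 1.79904e+02, -8.00000e-03, -2.52080e+01]), 'force': array([ 0.68 , -0.428,  0.048]), 'moment': array([-0.001, -0.02 ,  0.045]), 'gripper_force': np.float64(0.0), 'opening': np.float64(0.088)}
scene 417.7781166524501 257.46258599476585 192.30491651159974 [-0.22540121 -0.68471053  0.6483099 ] [-117.43312776   -0.87787957  -46.17810126]
full_stand [([0.626, -0.099, 0.001], 0.56)]
spare_stand [([0.637, 0.153, -0.006], 0.82)]
front_key [([0.543, -0.107, 0.148], 0.56), ([0.627, -0.1, -0.0], 0.46)]
middle_key [([0.572, -0.104, 0.148], 0.49), ([0.627, -0.1, 0.0], 0.49), ([0.507, 0.132, 0.148], 0.42)]
rear_key [([0.602, -0.103, 0.144], 0.65)]
pocket [([0.437, -0.302, 0.0], 0.89)]
vial_c [([0.42, 0.273, 0.001], 0.71), ([0.525, 0.3
[... 256 characters left out ...]
5519559 260.8970249552093 190.12278920771115 [0.38249618 0.03395234 1.37207945] [-173.68041799    0.47498185  -91.28952036]
full_stand [([0.626, -0.1, 0.0], 0.69)]
spare_stand [([0.639, 0.145, 0.003], 0.69)]
front_key []
middle_key [([0.572, -0.103, 0.148], 0.59)]
rear_key [([0.606, -0.099, 0.15], 0.53), ([0.55, -0.017, 0.079], 0.48)]
pocket [([0.433, -0.302, -0.0], 0.86)]
vial_c [([0.417, 0.273, -0.0], 0.5), ([0.532, 0.366, 0.005], 0.39), ([0.496, -0.106, 0.153], 0.39)]
vial_d [([0.417, 0.273, -0.0], 0.5), ([0.532, 0.366, 0.005], 0.39), ([0.496, -0.106, 0.153], 0.39)]
spray_b [([0.647, 0.314, -0.003], 0.58)]
full_tip [([0.498, -0.107, 0.152], 0.65)]
spare_tip [([0.507, 0.137, 0.154], 0.79)]
```

View pics/scene0.png

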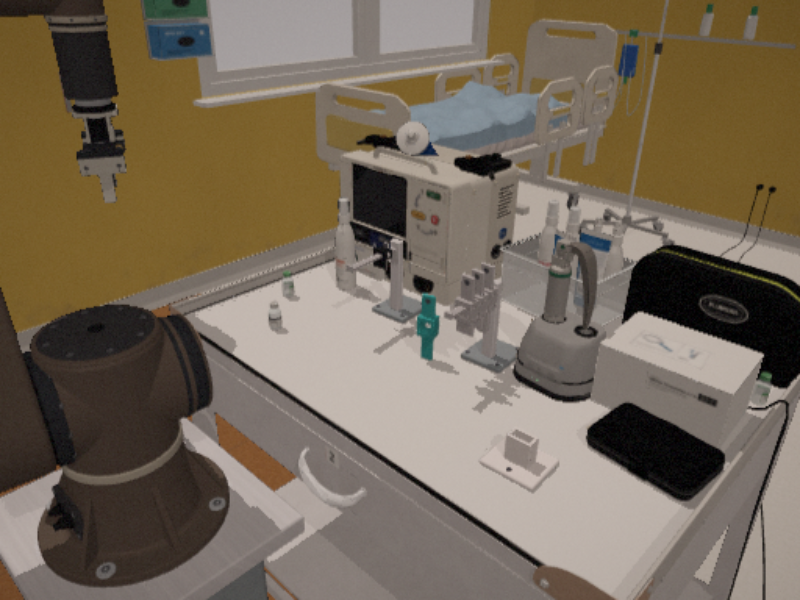

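View pics/top0.png

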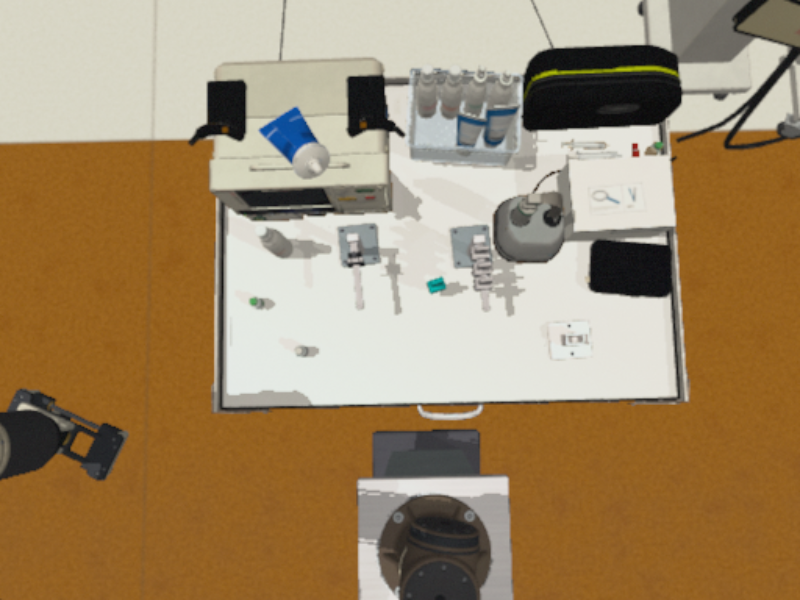

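The keys hang on the right stand: front about (475,330), rear about (492,280) in the scene view. The empty bar is on the left at (395,280) and the pocket at (520,455). There are two candidates for the rear key. The turquoise one stands at (428,325) and is the decoy. The steel one nearest the post, at about (490,285), fits the description. I'll move over the keys for a close look.

>>> play_rows([
  [0,0,-1,0,0,-7.15],
  [0,0,-1,0,0,-7.15],
  [0,0,-1,0,0,-7.15],
  [0,0,-1,0,0,-7.15],
])

```text
clock: 1.53
tool_pos: [0.2874, 0.6107, 0.286]
orientation: [180.0, -0.0, 3.8]
force: [-0.7, -0.0, -0.9]
opening: 0.0876
gripper_force: 0.0
```

>>> play_rows([
  [0.8,3.6,-0.3,0,0,0],
  [0.8,3.6,-0.3,0,0,0],
  [0.8,3.6,-0.3,0,0,0],
  [0.8,3.6,-0.3,0,0,0],
  [0.8,3.6,-0.3,0,0,0],
  [0.8,3.6,-0.3,0,0,0],
  [0.8,3.6,-0.3,0,0,0],
  [0.8,3.6,-0.3,0,0,0],
  [0.8,3.6,-0.3,0,0,0],
  [0.8,3.6,-0.3,0,0,0],
  [0.8,3.6,-0.3,0,0,0],
  [0.8,3.6,-0.3,0,0,0],
  [0.8,3.6,-0.3,0,0,0],
  [0.8,3.6,-0.3,0,0,0],
  [0.8,3.6,-0.3,0,0,0],
  [0.8,3.6,-0.3,0,0,0],
  [0.8,3.6,-0.3,0,0,0],
  [0.8,3.6,-0.3,0,0,0],
  [0.8,3.6,-0.3,0,0,0],
  [0.8,3.6,-0.3,0,0,0],
])

```text
clock: 3.2
tool_pos: [0.4899, -0.1005, 0.3461]
orientation: [-180.0, -0.1, 3.4]
force: [0.6, 1.7, 0.1]
opening: 0.0878
gripper_force: 0.0
```

```bash
cat > h.py <<'E'
from plant import *
import cv2, numpy as np
from scipy.spatial.transform import Rotation as R
np.set_printoptions(precision=4,suppress=True)
def spots(c,ts,n=4):
    for t in ts: print(c,t,[(np.round(d["position"],4).tolist(),round(d["score"],2)) for d in spot_point(c,t)[:n]])
def st():
    o=get_obs(); print(round(float(o["clock"]),2),o["tool_pos"],o["orientation"],"F",o["force"],"op",round(float(o["opening"]),4),"gf",round(float(o["gripper_force"]),1)); return o
def pose(s): return R.from_euler("xyz",s["attitude"],degrees=True).as_matrix(),np.array(s["position"])
def proj(s,p,fish):
    M,t=pose(s); q=M.T@(np.array(p)-t)
    if fish:
        r=np.hypot(q[0],q[1]); a=np.arctan2(r,q[2]); return s["cx"]+s["fx"]*a*q[0]/r, s["cy"]+s["fy"]*a*q[1]/r
    return s["cx"]+s["fx"]*q[0]/q[2], s["cy"]+s["fy"]*q[1]/q[2]
def delta(target,yaw=None):
    "tool-frame shift (cm) and tool z turn (deg) to a world target"
    o=get_obs(); M=R.from_euler("xyz",o["orientation"],degrees=True).as_matrix()
    print("shift cm",M.T@(np.array(target)-o["tool_pos"])*100, "" if yaw is None else ("turn",-(yaw-o["orientation"][2])))
E
python3 - <<'E'
from h import *
st()
s=snapshot("wrist"); cv2.imwrite("pics/w1.png",cv2.resize(s["frame"][:,:,::-1],(800,600)))
print(s["position"],s["attitude"],s["fx"],s["cx"],s["cy"])
spots("wrist",["full_stand","full_tip","front_key","middle_key","rear_key","pocket","spare_tip","spare_stand"])
E
```

```text
3.2 [ 0.4899 -0.1005  0.3461] [-179.9932   -0.0616    3.4051] F [0.5648 1.6752 0.0806] op 0.0878 gf 0.0
[ 0.5598 -0.0962  0.4858] [165.0572  -0.0391 -86.6274] 297.3186396354542 251.99778231001667 192.34830109327288
wrist full_stand [([0.6292, -0.0963, -0.0006], 0.7)]
wrist full_tip [([0.497, -0.1096, 0.1499], 0.94)]
wrist front_key [([0.5453, -0.1063, 0.1506], 0.62)]
wrist middle_key [([0.5706, -0.0984, 0.1496], 0.75)]
wrist rear_key [([0.5539, -0.0174, 0.0824], 0.87), ([0.6048, -0.1023, 0.1491], 0.62)]
wrist pocket [([0.4367, -0.3043, -0.0008], 0.66), ([0.4197, 0.273, 0.0024], 0.44)]
wrist spare_tip [([0.5053, 0.135, 0.1506], 0.81)]
wrist spare_stand [([0.6358, 0.1506, 0.0041], 0.91)]
```

View pics/w1.png

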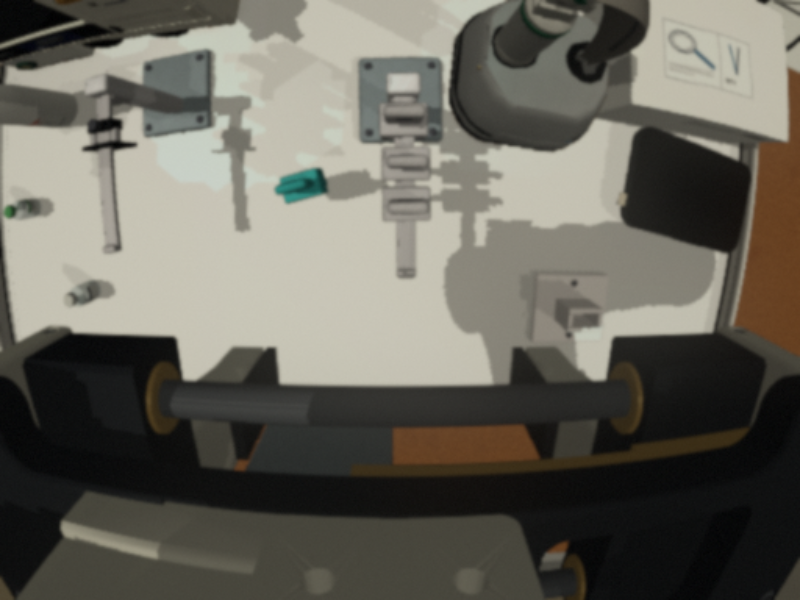

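The wrist view shows the full bar's tip at (405,278). The front, middle and rear key tabs are at (407,205), (405,162) and (403,117). The spare bar's tip is at (112,249), with its black pad at (108,145), and the pocket is at (583,318). The turquoise decoy at (300,185) stands off the bar. The steel key nearest the post, at (403,117), is the one meant. Next is one enlarged crop.

```bash
python3 - <<'E'
from h import *
s=snapshot("wrist"); f=s["frame"][:,:,::-1]
np.savez("w1.npz",**{k:np.array(v) for k,v in s.items()})
def crop(x0,y0,w,h,k):
    im=cv2.resize(f[y0:y0+h,x0:x0+w],None,fx=k,fy=k,interpolation=cv2.INTER_CUBIC)
    for i in range(0,w,10): cv2.putText(im,str(x0+i),(i*k,8),0,0.28,(0,0,255),1); cv2.line(im,(i*k,8),(i*k,13),(0,0,255),1)
    for j in range(0,h,10): cv2.putText(im,str(y0+j),(0,j*k+4),0,0.28,(0,0,255),1)
    return im
a=crop(225,35,80,150,4); b=crop(45,35,95,150,4)
a=a[:600];b=b[:600]
im=np.hstack([a,b]); print(im.shape); cv2.imwrite("pics/c1.png",im[:600,:800])
E
```

```text
(600, 700, 3)
```

View pics/c1.png

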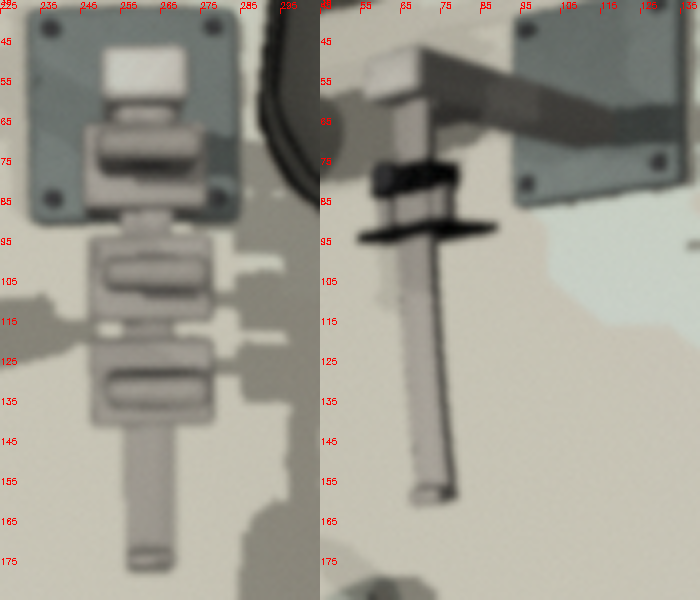

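```bash
python3 - <<'E'
from h import *
s=dict(np.load("w1.npz")); M,t=pose(s)
def back(u,v,z):
    d=np.array([u-float(s["cx"]),v-float(s["cy"])])/float(s["fx"]); a=np.hypot(*d)
    r=M@np.array([*(np.sin(a)*d/a),np.cos(a)]); return t+r*(z-t[2])/r[2]
F=[(262.5,172.7,.156),(262.3,142.5,.15),(262.5,117,.15),(261.75,90.5,.15),(261,53,.162)]
S=[(72.5,158.5,.156),(72.1,155,.15),(69.25,100,.15),(67.5,72.5,.15),(63.75,54.5,.162)]
for n,L in (("full",F),("spare",S)):
    P=np.array([back(*q) for q in L]); print(n,P)
    k=np.polyfit(P[:,0],P[:,1],1); print("yaw",np.degrees(np.arctan(k[0])),"y(.5),y(.6)",np.polyval(k,[.5,.6]))
for n,q in {"tabF":(264,133,.202),"tabM":(264,103,.202),"tabR":(262.5,70.5,.202),"pad":(71.5,93.5,.155),"pocket":(583/1.5625,318/1.5625,.051)}.items(): print(n,back(*q))
E
```

```text
full [[ 0.4954 -0.1091  0.156 ]
 [ 0.5289 -0.1068  0.15  ]
 [ 0.5578 -0.1052  0.15  ]
 [ 0.5876 -0.1025  0.15  ]
 [ 0.6282 -0.0988  0.162 ]]
yaw 4.41386888822401 y(.5),y(.6) [-0.1091 -0.1014]
spare [[0.5024 0.1319 0.156 ]
 [0.506  0.1364 0.15  ]
 [0.5772 0.1401 0.15  ]
 [0.6133 0.1449 0.15  ]
 [0.6354 0.1446 0.162 ]]
yaw 4.943299390631402 y(.5),y(.6) [0.1338 0.1424]
tabF [ 0.5429 -0.1057  0.202 ]
tabM [ 0.5715 -0.1039  0.202 ]
tabR [ 0.6026 -0.1005  0.202 ]
pad [0.585  0.1333 0.155 ]
pocket [ 0.4368 -0.2975  0.051 ]
```

>>> play_rows([
  [0,0,0,0,0,-1.0],
  [1.75,0.3,0,0,0,0],
  [1.75,0.3,0,0,0,0],
  [1.75,0.3,1.5,0,0,0],
  [0,0,2.5,0,0,0],
  [0,0,2.5,0,0,0],
  [0,0,2.5,0,0,0],
  [0,0,2.5,0,0,0],
  [0,0,2.5,0,0,0],
  [0,0,1.5,0,0,0],
  [0,0,0.8,0,0,0],
  [0,0,0,0,0,0],
], grip=5)

```text
clock: 4.7
tool_pos: [0.542, -0.1031, 0.1809]
orientation: [180.0, 0.2, 4.5]
force: [-0.3, -0.3, 0.5]
opening: 0.0498
gripper_force: 0.0
```

```bash
python3 - <<'E'
from h import *
st(); delta([.543,-.1057,.183],4.4)
s=snapshot("wrist"); cv2.imwrite("pics/w2.png",cv2.resize(s["frame"][:,:,::-1],(800,600)))
spots("wrist",["full_tip","front_key","middle_key","rear_key"])
E
```

```text
4.7 [ 0.542  -0.1031  0.1809] [179.9999   0.1778   4.4655] F [-0.2637 -0.2981  0.5322] op 0.0498 gf 0.0
shift cm [ 0.079   0.2709 -0.2094] ('turn', np.float64(0.06548076253905766))
wrist full_tip [([0.4969, -0.1124, 0.1504], 0.92)]
wrist front_key [([0.5398, -0.1086, 0.1516], 0.82)]
wrist middle_key [([0.5687, -0.1008, 0.1485], 0.74)]
wrist rear_key [([0.5511, -0.0174, 0.0857], 0.94), ([0.6037, -0.1017, 0.152], 0.72)]
```

View pics/w2.png

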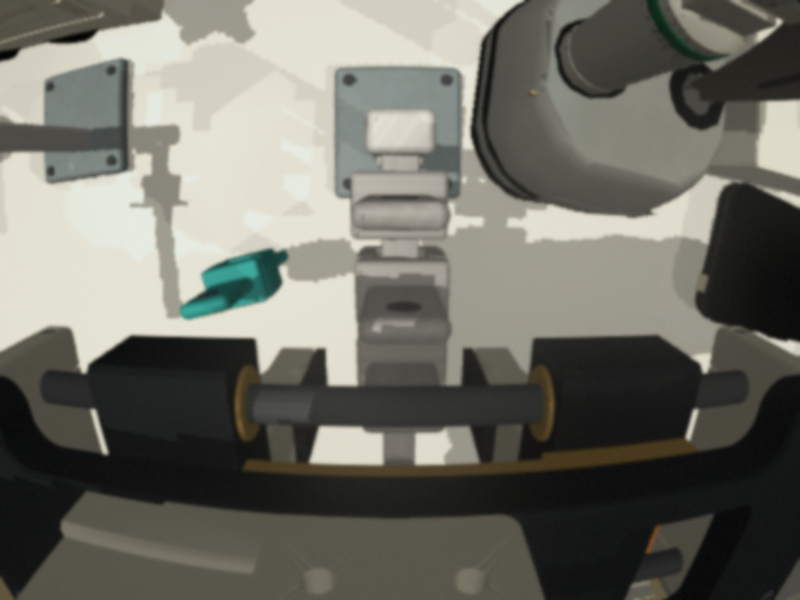

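The front key's tab (about 400,375) stands between the finger pads (325 and 463), with the middle key behind it at (403,310). I'll nudge 2 mm across and 2 mm up, then grip.

>>> play_rows([
  [0.05,0.25,-0.2,0,0,0],
  [0,0,0,0,0,0],
])

```text
clock: 5.12
tool_pos: [0.5442, -0.1061, 0.1857]
orientation: [180.0, -0.1, 4.4]
force: [1.3, 0.4, 0.3]
opening: 0.0501
gripper_force: 0.0
```

>>> play_rows([
  [0,0,0,0,0,0],
  [0,0,0,0,0,0],
  [0,0,0,0,0,0],
  [0,0,0,0,0,0],
  [0,0,0,0,0,0],
  [0,0,0,0,0,0],
], grip=1.5)

```text
clock: 5.62
tool_pos: [0.5435, -0.1059, 0.1845]
orientation: [180.0, 0.0, 4.4]
force: [0.1, 0.6, -0.2]
opening: 0.0256
gripper_force: 30.0
```

>>> play_rows([
  [0,0,-0.5,0,0,0],
  [0,0,-0.5,0,0,0],
  [0,0,0,0,0,0],
  [-1,0,0,0,0,0],
  [-1.5,0,0,0,0,0],
  [-1.5,0,0,0,0,0],
  [-1.5,0,0,0,0,0],
  [-1.5,0,0,0,0,0],
  [-1,0,0,0,0,0],
])

```text
clock: 6.37
tool_pos: [0.4618, -0.1122, 0.1945]
orientation: [-180.0, 0.0, 4.4]
force: [0.3, -0.2, -0.4]
opening: 0.0256
gripper_force: 30.0
```

>>> play_rows([
  [0,-1.5,0,0,0,0],
  [0,-2.5,0,0,0,0],
  [0,-2.5,0,0,0,0],
  [0,-2.5,0,0,0,0],
  [0,-2.5,0,0,0,0],
  [0,-2.5,0,0,0,0],
  [0,-2.5,0,0,0,0],
  [0,-2.5,0,0,0,0],
  [0,-2.5,0,0,0,0],
  [0,-2.0,0,0,0,0],
  [0,-0.5,0,0,0,0],
  [0,0,0,0,0,0],
])

```text
clock: 7.37
tool_pos: [0.4451, 0.1283, 0.1946]
orientation: [-180.0, -0.0, 4.5]
force: [0.0, -0.9, -0.9]
opening: 0.0255
gripper_force: 30.0
```

```bash
python3 - <<'E'
from h import *
st()
s=snapshot("wrist"); f=s["frame"][:,:,::-1]
np.savez("w3.npz",**{k:np.array(v) for k,v in s.items()})
spots("wrist",["spare_tip","spare_stand","front_key","full_tip"])
cv2.imwrite("pics/w3.png",cv2.resize(f[20:270,150:400],None,fx=2.4,fy=2.4,interpolation=cv2.INTER_CUBIC))
E
```

```text
7.37 [0.4451 0.1283 0.1946] [-179.9946   -0.0065    4.525 ] F [ 0.0074 -0.859  -0.8873] op 0.0255 gf 30.0
wrist spare_tip [([0.5036, 0.1325, 0.1489], 0.78)]
wrist spare_stand [([0.6326, 0.1494, 0.0046], 0.57), ([0.6274, -0.1003, 0.0017], 0.35)]
wrist front_key [([0.4435, 0.1256, 0.1607], 0.9)]
wrist full_tip []
```

View pics/w3.png

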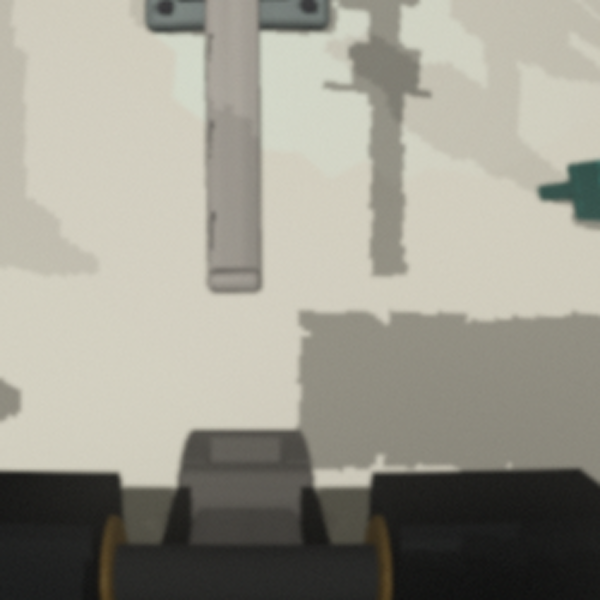

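The key is held, with its hub at crop (248,440). The spare bar runs from its tip (235,280) up through (232,50).

```bash
cat >> h.py <<'E'
def backf(s,u,v,z):
    M,t=pose(s); d=np.array([u-float(s["cx"]),v-float(s["cy"])])/float(s["fx"]); a=np.hypot(*d)
    r=M@np.array([*(np.sin(a)*d/a),np.cos(a)]); return t+r*(z-t[2])/r[2]
E
python3 - <<'E'
from h import *
s=dict(np.load("w3.npz"))
b=lambda x,y,z: backf(s,150+x/2.4,20+y/2.4,z)
P=np.array([b(235,280,.156),b(235.5,255,.15),b(234,200,.15),b(232,50,.15)]); print(P)
k=np.polyfit(P[:,0],P[:,1],1); print("yaw",np.degrees(np.arctan(k[0])),np.polyval(k,[.5,.55,.6]))
print("hub top front",b(248,433,.17),"tab",b(246,450,.212))
E
```

```text
[[0.5016 0.1352 0.156 ]
 [0.5076 0.1356 0.15  ]
 [0.5218 0.137  0.15  ]
 [0.5613 0.1407 0.15  ]]
yaw 5.3310927964817285 [0.135  0.1396 0.1443]
hub top front [0.4665 0.1292 0.17  ] tab [0.4757 0.1305 0.212 ]
```

>>> play_rows([
  [0,-0.17,0,0,0,-0.75],
  [0,0,0,0,0,0],
  [1,0,0,0,0,0],
  [1,0,0,0,0,0],
  [1,0,0,0,0,0],
  [1,0,0,0,0,0],
  [1,0,0,0,0,0],
  [1,0,0,0,0,0],
  [0,0,0,0,0,0],
])

```text
clock: 8.37
tool_pos: [0.5071, 0.1346, 0.1941]
orientation: [180.0, 0.0, 5.1]
force: [-0.0, 0.3, -0.9]
opening: 0.0256
gripper_force: 30.0
```

```bash
python3 - <<'E'
from h import *
o=st(); print("line y",.135+(o["tool_pos"][0]-.5)*.0933); delta([.555,.1401,.1945],5.3)
E
```

```text
8.37 [0.5071 0.1346 0.1941] [179.9689   0.0008   5.1283] F [-0.0126  0.287  -0.8984] op 0.0256 gf 30.0
line y 0.13566069920144788
shift cm [ 4.8217 -0.1178 -0.0352] ('turn', np.float64(-0.1717096341844897))
```

>>> play_rows([
  [1,-0.05,0,0,0,0],
  [1,-0.05,0,0,0,0],
  [1,0,0,0,0,0],
  [1,0,0,0,0,0],
  [0.7,0,0,0,0,0],
  [0,0,0,0,0,0],
  [0,0,0.5,0,0,0],
  [0,0,0.2,0,0,0],
  [0,0,0.2,0,0,0],
  [0,0,0,0,0,0],
  [0,0,0,0,0,0],
])

```text
clock: 9.28
tool_pos: [0.5514, 0.1395, 0.1856]
orientation: [180.0, 0.0, 5.2]
force: [-0.4, -0.6, -0.7]
opening: 0.0256
gripper_force: 30.0
```

```bash
python3 - <<'E'
from h import *
o=st(); print("line y",.135+(o["tool_pos"][0]-.5)*.0933)
s=snapshot("wrist"); spots("wrist",["front_key"]); f=s["frame"][:,:,::-1]
cv2.imwrite("pics/w4.png",cv2.resize(f[20:270,150:400],None,fx=2.4,fy=2.4,interpolation=cv2.INTER_CUBIC))
E
```

```text
9.28 [0.5514 0.1395 0.1856] [179.9939   0.0089   5.1665] F [-0.3898 -0.5633 -0.7346] op 0.0256 gf 30.0
line y 0.13979556805558668
wrist front_key [([0.5513, 0.1414, 0.152], 0.88)]
```

View pics/w4.png

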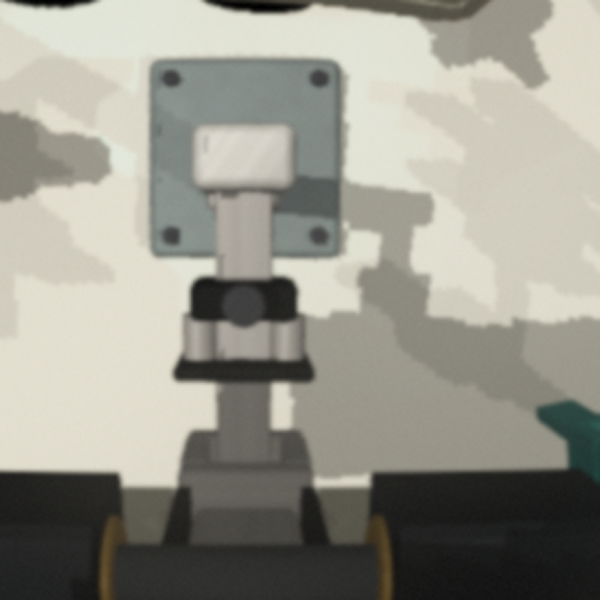

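The bar passes through the held key's hub (crop 244,450), and the sprung pad is at (244,370), clear ahead. I'll set the key down and release it, then go over to the middle key.

>>> play_rows([
  [0,0,0.1,0,0,0],
  [0,0,0,0,0,0],
])

```text
clock: 9.55
tool_pos: [0.5517, 0.1396, 0.1846]
orientation: [-180.0, -0.0, 5.2]
force: [-0.2, 0.0, -1.5]
opening: 0.0256
gripper_force: 30.0
```

>>> play_rows([
  [0,0,0,0,0,0],
  [0,0,0,0,0,0],
  [0,0,0,0,0,0],
  [0,0,0,0,0,0],
  [0,0,-1.5,0,0,0],
  [0,0,-2.5,0,0,0],
  [0,0,-2.5,0,0,0.75],
], grip=5)

```text
clock: 10.13
tool_pos: [0.5513, 0.1393, 0.2497]
orientation: [179.9, 0.1, 4.4]
force: [0.6, 0.1, 0.7]
opening: 0.0501
gripper_force: 0.0
```

>>> play_rows([
  [0.05,2,0,0,0,0],
  [0,3,0,0,0,0],
  [0,3,0,0,0,0],
  [0,3,0,0,0,0],
  [0,3,0,0,0,0],
  [0,3,0,0,0,0],
  [0,3,0,0,0,0],
  [0.1,3,0,0,0,0],
  [0,1.4,0,0,0,0],
  [0,0,0,0,0,0],
  [0,0,0,0,0,0],
])

```text
clock: 11.05
tool_pos: [0.5718, -0.1044, 0.2494]
orientation: [-180.0, 0.0, 4.3]
force: [-1.0, -0.0, -0.2]
opening: 0.0499
gripper_force: 0.0
```

```bash
python3 - <<'E'
from h import *
st(); delta([.5715,-.1037,.1845],4.4)
s=snapshot("wrist"); spots("wrist",["middle_key","front_key","rear_key"])
s=snapshot("top"); spots("top",["front_key","middle_key"])
E
```

```text
11.05 [ 0.5718 -0.1044  0.2494] [-179.9971    0.014     4.2886] F [-1.0073 -0.0341 -0.2209] op 0.0499 gf 0.0
shift cm [-0.0245 -0.0725  6.4906] ('turn', np.float64(-0.11143314453996833))
wrist middle_key [([0.568, -0.1029, 0.1488], 0.96)]
wrist front_key [([0.5479, 0.1351, 0.1504], 0.95)]
wrist rear_key [([0.6038, -0.0999, 0.1518], 0.73), ([0.5509, -0.0217, 0.0845], 0.63)]
top front_key []
top middle_key []
```

>>> play_rows([
  [-0.1,-0.05,2,0,0,0],
  [0,0,2,0,0,0],
  [0,0,1.5,0,0,0],
  [0,0,1,0,0,0],
  [0,0,0,0,0,0],
  [0,0,0,0,0,0],
])

```text
clock: 11.9
tool_pos: [0.571, -0.1031, 0.1846]
orientation: [180.0, 0.0, 4.4]
force: [0.9, 0.8, 0.4]
opening: 0.0499
gripper_force: 0.0
```

>>> play_rows([
  [0,0,0,0,0,0],
  [0,0,0,0,0,0],
  [0,0,0,0,0,0],
  [0,0,0,0,0,0],
  [0,0,0,0,0,0],
  [0,0,0,0,0,0],
], grip=1.5)

```text
clock: 12.4
tool_pos: [0.5712, -0.1032, 0.1852]
orientation: [180.0, -0.1, 4.4]
force: [-0.4, 1.0, 2.9]
opening: 0.0258
gripper_force: 30.0
```

>>> play_rows([
  [0,0,-0.5,0,0,0],
  [0,0,-0.5,0,0,0],
  [0,0,0,0,0,0],
  [-1.5,0,0,0,0,0],
  [-1.5,0,0,0,0,0],
  [-1.5,0,0,0,0,0],
  [-1.5,0,0,0,0,0],
  [-1.5,0,0,0,0,0],
  [-1.5,0,0,0,0,0],
  [-1.5,0,0,0,0,0],
  [-0.9,0,0,0,0,0],
])

```text
clock: 13.32
tool_pos: [0.4558, -0.1121, 0.1946]
orientation: [-180.0, 0.0, 4.4]
force: [-0.3, -0.3, -0.8]
opening: 0.026
gripper_force: 30.0
```

>>> play_rows([
  [0,-1.5,0,0,0,0],
  [0,-2.5,0,0,0,0],
  [0,-2.5,0,0,0,0],
  [0,-2.5,0,0,0,0],
  [0,-2.5,0,0,0,0],
  [0,-2.5,0,0,0,0],
  [0,-2.5,0,0,0,0],
  [0,-2.5,0,0,0,0],
  [0,-2.5,0,0,0,0],
  [0,-2.0,0,0,0,0],
  [0,-0.6,0,0,0,-0.85],
  [0,0,0,0,0,0],
  [0,0,0,0,0,0],
])

```text
clock: 14.4
tool_pos: [0.4386, 0.1282, 0.1945]
orientation: [180.0, 0.0, 5.3]
force: [0.3, -0.1, -1.3]
opening: 0.0255
gripper_force: 30.0
```

```bash
python3 - <<'E'
from h import *
o=st(); x=.47; delta([x,.135+(x-.5)*.0933-.0003,.1945],5.2)
s=snapshot("wrist"); spots("wrist",["middle_key","front_key","spare_tip"])
E
```

```text
14.4 [0.4386 0.1282 0.1945] [179.9863   0.0208   5.3024] F [ 0.3174 -0.1082 -1.2593] op 0.0255 gf 30.0
shift cm [ 3.1567 -0.0755 -0.004 ] ('turn', np.float64(0.10243137967274318))
wrist middle_key [([0.4386, 0.1307, 0.1601], 0.65)]
wrist front_key [([0.5481, 0.1387, 0.1496], 0.87)]
wrist spare_tip [([0.5047, 0.1362, 0.1496], 0.59)]
```

>>> play_rows([
  [0,-0.07,0,0,0,0],
  [1,0,0,0,0,0],
  [1,0,0,0,0,0],
  [1,0,0,0,0,0],
  [1,0,0,0,0,0],
  [1,0,0,0,0,0],
  [1,0,0,0,0,0],
  [1,0,0,0,0,0],
  [1,0,0,0,0,0],
  [0.4,0,0,0,0,0],
  [0,0,0,0,0,0],
  [0,0,0,0,0,0],
])

```text
clock: 15.6
tool_pos: [0.5222, 0.1366, 0.1943]
orientation: [180.0, 0.0, 5.2]
force: [-0.4, 1.1, -1.3]
opening: 0.0258
gripper_force: 30.0
```

>>> play_rows([
  [0,0,0.5,0,0,0],
  [0,0,0.3,0,0,0],
  [0,0,0.1,0,0,0],
  [0,0,0,0,0,0],
  [0,0,0,0,0,0],
])

```text
clock: 16.02
tool_pos: [0.5221, 0.1368, 0.1856]
orientation: [-180.0, -0.0, 5.3]
force: [0.0, 0.2, -2.5]
opening: 0.0255
gripper_force: 30.0
```

```bash
python3 - <<'E'
from h import *
o=st(); print("line",.135+(o["tool_pos"][0]-.5)*.0933)
s=snapshot("wrist"); spots("wrist",["middle_key","front_key","spare_tip"]); f=s["frame"][:,:,::-1]
np.savez("w5.npz",**{k:np.array(v) for k,v in s.items()})
cv2.imwrite("pics/w5.png",cv2.resize(f[20:270,150:400],None,fx=2.4,fy=2.4,interpolation=cv2.INTER_CUBIC))
E
```

```text
16.02 [0.5221 0.1368 0.1856] [-179.9974   -0.0008    5.2634] F [ 0.0145  0.2123 -2.4797] op 0.0255 gf 30.0
line 0.1370650424653548
wrist middle_key [([0.522, 0.137, 0.1511], 0.78)]
wrist front_key [([0.5516, 0.1387, 0.1509], 0.74)]
wrist spare_tip [([0.5192, 0.1374, 0.1528], 0.23)]
```

View pics/w5.png

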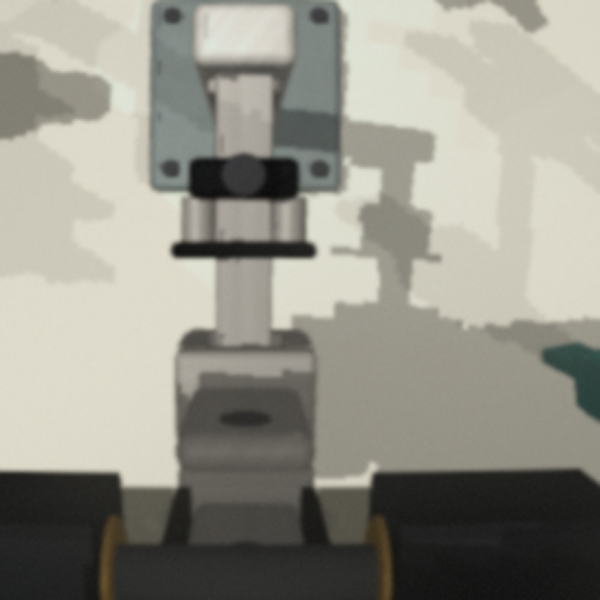

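Both keys are on the spare bar. The front key's hub edge is at crop (244,345), and the pad's front edge at (244,256).

```bash
python3 - <<'E'
from h import *
s=dict(np.load("w5.npz"))
b=lambda x,y,z: backf(s,150+x/2.4,20+y/2.4,z)
print(b(244,257,.16),b(244,334,.16),b(244,348,.16))
E
```

```text
[0.585  0.1427 0.16  ] [0.5671 0.1411 0.16  ] [0.5638 0.1408 0.16  ]
```

>>> play_rows([
  [0.5,0,0,0,0,0],
  [0.5,0,0,0,0,0],
  [0.5,0,0,0,0,0],
  [0.4,0,0,0,0,0],
  [0.3,0,0,0,0,0],
  [0.1,0,0,0,0,0],
  [0,0,0,0,0,0],
  [0,0,0,0,0,0],
  [0,0,0,0,0,0],
])

```text
clock: 16.97
tool_pos: [0.5452, 0.1388, 0.1855]
orientation: [-180.0, -0.0, 5.3]
force: [0.2, -0.7, -0.7]
opening: 0.0257
gripper_force: 30.0
```

>>> play_rows([
  [0.1,0,0,0,0,0],
  [0.1,0,0,0,0,0],
  [0,0,0,0,0,0],
  [0,0,0,0,0,0],
])

```text
clock: 17.3
tool_pos: [0.5473, 0.1391, 0.1856]
orientation: [-180.0, -0.0, 5.3]
force: [-0.8, 0.3, -0.8]
opening: 0.0258
gripper_force: 30.0
```

>>> play_rows([
  [0.1,0,0,0,0,0],
  [0.1,0,0,0,0,0],
  [0,0,0,0,0,0],
  [0,0,0,0,0,0],
])

```text
clock: 17.63
tool_pos: [0.5491, 0.1392, 0.1855]
orientation: [180.0, 0.0, 5.2]
force: [-1.2, -0.6, -0.9]
opening: 0.0258
gripper_force: 30.0
```

>>> play_rows([
  [0.1,0,0,0,0,0],
  [0.05,0,0,0,0,0],
  [0,0,0,0,0,0],
  [0,0,0,0,0,0],
])

```text
clock: 17.97
tool_pos: [0.5503, 0.1392, 0.1854]
orientation: [180.0, 0.1, 5.2]
force: [-4.7, 0.8, 0.7]
opening: 0.0255
gripper_force: 30.0
```

>>> play_rows([
  [0.1,0,0,0,0,0],
  [0.05,0,0,0,0,0],
  [0,0,0,0,0,0],
  [0,0,0,0,0,0],
])

```text
clock: 18.3
tool_pos: [0.5514, 0.1393, 0.1854]
orientation: [180.0, 0.1, 5.2]
force: [-6.9, 0.3, 3.1]
opening: 0.0255
gripper_force: 30.0
```

>>> play_rows([
  [0.1,0,0,0,0,0],
  [0,0,0,0,0,0],
  [0,0,0,0,0,0],
  [0,0,0,0,0,0],
  [0,0,0,0,0,0],
  [0,0,0,0,0,0],
])

```text
clock: 18.8
tool_pos: [0.552, 0.1393, 0.1854]
orientation: [180.0, 0.1, 5.2]
force: [-8.1, 0.5, 3.2]
opening: 0.0257
gripper_force: 30.0
```

```bash
python3 - <<'E'
from h import *
st(); s=snapshot("wrist"); spots("wrist",["middle_key","front_key"]); st(); 
s=snapshot("scene"); spots("scene",["middle_key","front_key"]); st()
E
```

```text
18.8 [0.552  0.1393 0.1854] [179.9785   0.1233   5.2462] F [-8.0595  0.4587  3.1623] op 0.0257 gf 30.0
wrist middle_key [([0.5501, 0.1401, 0.1477], 0.93)]
wrist front_key [([0.5734, 0.1421, 0.1504], 0.81), ([0.5272, 0.3709, -0.0013], 0.22)]
18.95 [0.552  0.1393 0.1854] [179.9805   0.1203   5.2449] F [-9.2251  0.054   4.2094] op 0.0257 gf 30.0
scene middle_key [([0.5513, 0.1389, 0.1511], 0.78)]
scene front_key [([0.5746, 0.1399, 0.1495], 0.41)]
19.1 [0.5521 0.1393 0.1854] [179.9801   0.1215   5.2456] F [-8.1107  0.359   4.5047] op 0.0259 gf 30.0
```

>>> play_rows([
  [-0.1,0,0,0,0,0],
  [-0.1,0,0,0,0,0],
  [-0.1,0,0,0,0,0],
  [-0.1,0,0,0,0,0],
  [-0.1,0,0,0,0,0],
  [0,0,0,0,0,0],
  [0,0,0,0,0,0],
])

```text
clock: 19.68
tool_pos: [0.5487, 0.1393, 0.1858]
orientation: [-180.0, -0.1, 5.3]
force: [-0.7, 0.1, -1.0]
opening: 0.0255
gripper_force: 30.0
```

>>> play_rows([
  [0,0,0,0,0,0],
  [0,0,0,0,0,0],
  [0,0,0,0,0,0],
  [0,0,0,0,0,0],
  [0,0,-1.5,0,0,0],
  [0,0,-2.5,0,0,0],
  [0,0,-2.5,0,0,0.75],
  [0,0,0,0,0,0],
], grip=5)

```text
clock: 20.35
tool_pos: [0.5507, 0.1399, 0.2559]
orientation: [-179.9, -0.4, 4.5]
force: [2.1, -0.1, 0.7]
opening: 0.0501
gripper_force: 0.0
```

```bash
python3 - <<'E'
from h import *
st(); delta([.603,-.101,.2494],4.4); s=snapshot("wrist"); spots("wrist",["middle_key","front_key"])
s=snapshot("scene"); f=s["frame"][:,:,::-1]
M,t=pose(s)
cv2.imwrite("pics/s6.png",cv2.resize(f[100:290,200:455],None,fx=3,fy=3,interpolation=cv2.INTER_CUBIC))
s=snapshot("top"); spots("top",["middle_key","front_key"])
E
```

```text
20.35 [0.5507 0.1399 0.2559] [-179.8871   -0.4384    4.5103] F [ 2.0843 -0.1283  0.6985] op 0.0501 gf 0.0
shift cm [ 3.3181 24.424   0.6294] ('turn', np.float64(0.11025251046227424))
wrist middle_key [([0.5493, 0.1417, 0.1484], 0.73)]
wrist front_key [([0.5699, 0.1404, 0.1493], 0.65)]
top middle_key []
top front_key []
```

View pics/s6.png

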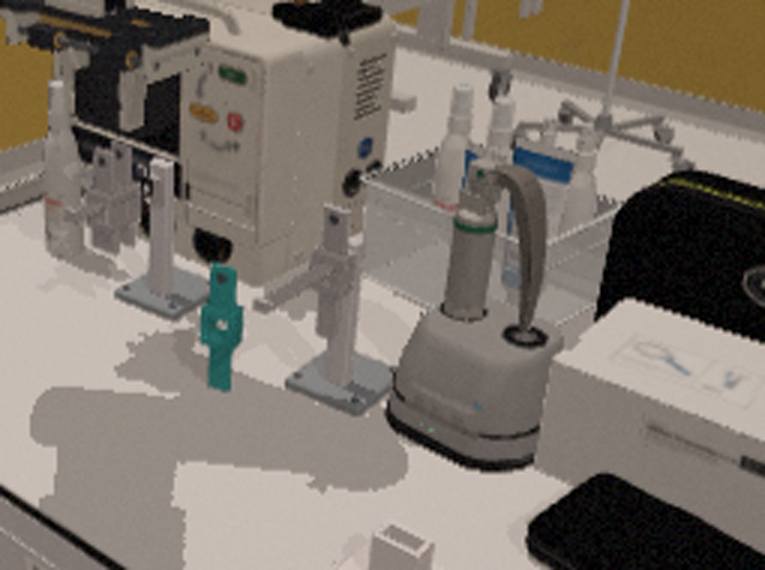

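Both short keys hang on the spare bar (crop 100–125,200). The grey device's neck (crop 475,240) is near the rear key. I'll triangulate it for gripper clearance.

```bash
python3 - <<'E'
from h import *
w=dict(np.load("w1.npz")); s=snapshot("scene")
def rayw(u,v):
    p=backf(w,u,v,0); t=np.array(w["position"]); return t,(p-t)/np.linalg.norm(p-t)
def rays(u,v):
    M,t=pose(s); r=M@np.array([(u-s["cx"])/s["fx"],(v-s["cy"])/s["fy"],1]); return t,r/np.linalg.norm(r)
def tri(a,b):
    (p,u),(q,v)=a,b; k=np.linalg.lstsq(np.c_[u,-v],q-p,rcond=None)[0]; A,B=p+k[0]*u,q+k[1]*v; print((A+B)/2,np.linalg.norm(A-B))
def sc(x,y): return 200+x/3,100+y/3
tri(rayw(550/1.5625,25/1.5625),rays(*sc(475,224)))   # green ring
tri(rayw(515/1.5625,45/1.5625),rays(*sc(465,310)))   # neck base
tri(rayw(586/1.5625,60/1.5625),rays(*sc(525,335)))   # hose socket
tri(rayw(460/1.5625,140/1.5625),rays(*sc(400,430)))   # base left-front corner
E
```

```text
[ 0.677  -0.1918  0.1884] 0.004399942940796123
[ 0.6867 -0.1894  0.0984] 0.002628493088314948
[ 0.6832 -0.2536  0.1002] 0.0005873897708608253
[ 0.6134 -0.1694 -0.008 ] 0.022289377701952964
```

>>> play_rows([
  [0.3,1.4,0,0,0,0.1],
  [0.3,2.7,0,0,0,0],
  [0.3,2.7,0,0,0,0],
  [0.3,2.7,0,0,0,0],
  [0.3,2.7,0,0,0,0],
  [0.3,2.7,0,0,0,0],
  [0.3,2.7,0,0,0,0],
  [0.3,2.7,0,0,0,0],
  [0.3,2.7,0,0,0,0],
  [0.2,1.4,0,0,0,0],
  [0,0,0,0,0,0],
  [0,0,0,0,0,0],
])

```text
clock: 21.75
tool_pos: [0.5957, -0.1025, 0.2498]
orientation: [-180.0, 0.1, 4.3]
force: [0.1, 0.1, -1.2]
opening: 0.05
gripper_force: 0.0
```

```bash
python3 - <<'E'
from h import *
st(); delta([.599,-.1013,.185],4.4); s=snapshot("wrist"); spots("wrist",["rear_key","full_stand","pocket"])
M,t=pose(s)
cv2.imwrite("pics/w7.png",cv2.resize(s["frame"][:,:,::-1],(800,600)))
E
```

```text
21.75 [ 0.5957 -0.1025  0.2498] [-179.9952    0.0639    4.3026] F [ 0.1055  0.089  -1.154 ] op 0.05 gf 0.0
shift cm [ 0.3441 -0.0945  6.4846] ('turn', np.float64(-0.09743230540171943))
wrist rear_key [([0.5519, -0.0197, 0.0843], 0.89), ([0.6048, -0.1004, 0.1505], 0.57)]
wrist full_stand [([0.6286, -0.0982, -0.0004], 0.62), ([0.6058, -0.1005, 0.1485], 0.61)]
wrist pocket []
```

View pics/w7.png

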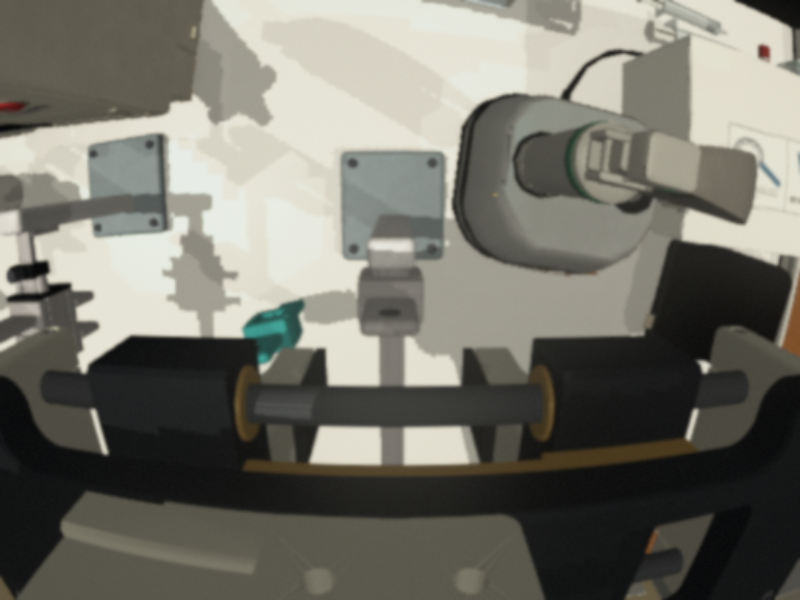

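The rear steel key (390,315) is straight ahead between the pads. The device's hose head (660,165) stays in front of the gripper's body. I'll descend in two stages.

>>> play_rows([
  [0.4,-0.08,1,0,0,0],
  [0,0,1.5,0,0,0],
  [0,0,1,0,0,0],
  [0,0,0,0,0,0],
])

```text
clock: 22.28
tool_pos: [0.5984, -0.1002, 0.2125]
orientation: [-180.0, 0.3, 4.4]
force: [-1.1, -0.1, -0.9]
opening: 0.05
gripper_force: 0.0
```

>>> play_rows([
  [0,0,1,0,0,0],
  [0,0,1,0,0,0],
  [0,0,0.7,0,0,0],
  [0,0,0.2,0,0,0],
  [0,0,0,0,0,0],
  [0,0,0,0,0,0],
])

```text
clock: 22.78
tool_pos: [0.6, -0.1009, 0.1867]
orientation: [180.0, -0.0, 4.4]
force: [0.1, 0.3, 0.2]
opening: 0.0502
gripper_force: 0.0
```

>>> play_rows([
  [0,0,0,0,0,0],
  [0,0,0,0,0,0],
  [0,0,0,0,0,0],
  [0,0,0,0,0,0],
  [0,0,0,0,0,0],
  [0,0,0,0,0,0],
], grip=1.5)

```text
clock: 23.28
tool_pos: [0.5999, -0.1008, 0.1868]
orientation: [180.0, -0.0, 4.4]
force: [0.6, -0.2, 2.6]
opening: 0.0258
gripper_force: 30.0
```

>>> play_rows([
  [0,0,-0.5,0,0,0],
  [0,0,-0.5,0,0,0],
  [0,0,0,0,0,0],
  [-1.5,0,0,0,0,0],
  [-1.5,0,0,0,0,0],
  [-1.5,0,0,0,0,0],
  [-1.5,0,0,0,0,0],
  [-1.5,0,0,0,0,0],
  [-1.5,0,0,0,0,0],
  [-1.5,0,0,0,0,0],
  [-1.5,0,0,0,0,0],
  [-1.5,0,0,0,0,0],
  [-1.5,0,0,0,0,0],
])

```text
clock: 24.37
tool_pos: [0.4495, -0.1124, 0.1967]
orientation: [-180.0, -0.0, 4.4]
force: [-0.3, 0.3, -0.9]
opening: 0.0258
gripper_force: 30.0
```

>>> play_rows([
  [-0.6,1.8,0,0,0,0],
  [-0.7,1.8,0,0,0,0],
  [-0.7,1.8,0,0,0,0],
  [-0.7,1.8,0,0,0,0],
  [-0.7,1.8,0,0,0,0],
  [-0.7,1.8,0,0,0,0],
  [-0.7,1.8,0,0,0,0],
  [-0.7,1.8,0,0,0,0],
  [-0.7,1.8,0,0,0,0],
  [-0.7,1.8,0,0,0,0],
  [0,0,0,0,0,0],
  [0,0,0,0,0,0],
])

```text
clock: 25.37
tool_pos: [0.3949, -0.2977, 0.1965]
orientation: [-180.0, 0.0, 4.3]
force: [-0.4, 0.4, -0.9]
opening: 0.0261
gripper_force: 30.0
```

```bash
python3 - <<'E'
from h import *
st(); s=snapshot("wrist"); spots("wrist",["rear_key","pocket"])
np.savez("w8.npz",**{k:np.array(v) for k,v in s.items()})
print([(np.round(proj(s,[.435,-.30,.051],True),1))])
f=s["frame"][:,:,::-1]
cv2.imwrite("pics/w8.png",cv2.resize(f[100:300,150:400],None,fx=3,fy=3,interpolation=cv2.INTER_CUBIC))
s=snapshot("scene"); spots("scene",["rear_key","pocket"])
E
```

```text
25.37 [ 0.3949 -0.2977  0.1965] [-179.9923    0.0047    4.2857] F [-0.4063  0.4323 -0.8827] op 0.0261 gf 30.0
wrist rear_key [([0.5491, -0.0198, 0.0839], 0.83), ([0.4002, -0.2969, 0.1601], 0.67)]
wrist pocket [([0.4368, -0.3069, 0.0003], 0.66)]
[array([257.4, 146. ])]
scene rear_key [([0.5495, -0.0153, 0.0802], 0.96), ([0.3957, -0.2973, 0.1585], 0.82)]
scene pocket [([0.4343, -0.3024, -0.0009], 0.81)]
```

View pics/w8.png

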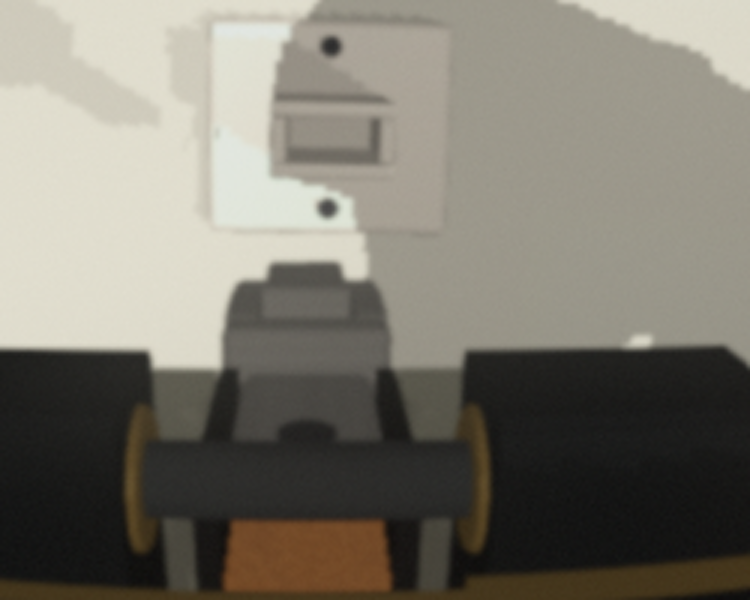

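The pocket's opening is at crop (332,139), with plate holes at (331,46) and (327,208). The key's shank end is visible at (306,265).

```bash
python3 - <<'E'
from h import *
s=dict(np.load("w8.npz"))
b=lambda x,y,z: backf(s,150+x/3,100+y/3,z)
h1,h2=b(331,46,.008),b(327,208,.008); print("holes",h1,h2,(h1+h2)/2,"yaw",np.degrees(np.arctan2(h1[1]-h2[1],h1[0]-h2[0])))
c=[b(*q,.008) for q in((213,22),(449,22),(443,234),(210,230))]; print("plate",np.mean(c,0))
for a,d in((0,3),(1,2)): print("x edge yaw",np.degrees(np.arctan2(*(c[a]-c[d])[[1,0]])),np.linalg.norm(c[a]-c[d]))
for a,d in((0,1),(3,2)): v=c[a]-c[d]; print("y edge yaw",np.degrees(np.arctan2(-v[0],v[1])),np.linalg.norm(v))
print("rim in: TL,TR,mid-bottom",b(283,115,.051),b(381,115,.051),b(332,163,.051))
print("shank end far edge",b(269,265,.0797),b(342,265,.0797),b(306,262,.0797))
o=get_obs();print(o["tool_pos"])
E
```

```text
holes [ 0.4646 -0.3018  0.008 ] [ 0.4044 -0.305   0.008 ] [ 0.4345 -0.3034  0.008 ] yaw 3.069523214250729
plate [ 0.4346 -0.3035  0.008 ]
x edge yaw 2.5229089268271907 0.07783136744004339
x edge yaw 3.975612547398905 0.07975269303767651
y edge yaw 4.560390031838862 0.08621811422906925
y edge yaw 3.2828033082834955 0.08819323199356448
rim in: TL,TR,mid-bottom [ 0.4414 -0.287   0.051 ] [ 0.4439 -0.3182  0.051 ] [ 0.4271 -0.3038  0.051 ]
shank end far edge [ 0.3992 -0.2865  0.0797] [ 0.4008 -0.3081  0.0797] [ 0.4009 -0.2974  0.0797]
[ 0.3956 -0.2966  0.1967]
```

>>> play_rows([
  [0,0,0,0,0,0.8],
  [0.9,0.2,0,0,0,0],
  [1,0.2,0,0,0,0],
  [1,0.2,0,0,0,0],
  [0.8,0.18,0,0,0,0],
  [0,0,0,0,0,0],
  [0,0,0,0,0,0],
  [0,0,0,0,0,0],
])

```text
clock: 26.33
tool_pos: [0.4324, -0.3025, 0.1962]
orientation: [-180.0, 0.1, 3.6]
force: [0.0, -0.0, -2.2]
opening: 0.0257
gripper_force: 30.0
```

```bash
python3 - <<'E'
from h import *
st(); delta([.4328,-.3027,.1967],3.5); s=snapshot("wrist")
np.savez("w9.npz",**{k:np.array(v) for k,v in s.items()})
spots("wrist",["rear_key","pocket"])
E
```

```text
26.33 [ 0.4324 -0.3025  0.1962] [-179.9757    0.053     3.595 ] F [ 0.0431 -0.0237 -2.1639] op 0.0257 gf 30.0
shift cm [ 0.0352  0.0249 -0.0526] ('turn', np.float64(0.09496707251114023))
wrist rear_key [([0.5515, -0.0149, 0.0835], 0.97), ([0.4354, -0.3019, 0.1611], 0.74)]
wrist pocket [([0.4402, -0.3029, 0.0008], 0.81)]
```

Key at (0.4354,-0.302) over the pocket at (0.435,-0.303): lower.

>>> play_rows([
  [0,0.03,1,0,0,0],
  [0,0,1,0,0,0],
  [0,0,0.7,0,0,0],
  [0,0,0.5,0,0,0],
  [0,0,0.5,0,0,0],
  [0,0,0,0,0,0],
])

```text
clock: 26.98
tool_pos: [0.4321, -0.3026, 0.1582]
orientation: [-180.0, 0.1, 3.6]
force: [1.0, 0.2, -1.9]
opening: 0.0255
gripper_force: 30.0
```

>>> play_rows([
  [0,0,0.7,0,0,0],
  [0,0,0.7,0,0,0],
  [0,0,0.7,0,0,0],
  [0,0,0.7,0,0,0],
  [0,0,0.4,0,0,0],
  [0,0,0,0,0,0],
  [0,0,0,0,0,0],
])

```text
clock: 27.57
tool_pos: [0.4326, -0.3029, 0.1273]
orientation: [-180.0, 0.0, 3.6]
force: [0.6, 0.7, -0.5]
opening: 0.0258
gripper_force: 30.0
```

>>> play_rows([
  [0,0,0.1,0,0,0],
  [0,0,0.1,0,0,0],
  [0,0,0,0,0,0],
  [0,0,0,0,0,0],
])

```text
clock: 27.9
tool_pos: [0.4328, -0.3029, 0.1257]
orientation: [180.0, -0.0, 3.6]
force: [-0.4, 0.5, -1.9]
opening: 0.0256
gripper_force: 30.0
```

>>> play_rows([
  [0,0,0,0,0,0],
  [0,0,0,0,0,0],
  [0,0,0,0,0,0],
  [0,0,0,0,0,0],
  [0,0,0,0,0,0],
  [0,0,-1,0,0,0],
  [0,0,-2,0,0,0],
  [0,0,-3,0,0,0],
  [0,0,-3,0,0,0],
  [0,0,-3,0,0,0],
  [0,0,0,0,0,0],
  [0,0,0,0,0,0],
], grip=5)

```text
clock: 28.9
tool_pos: [0.4337, -0.3032, 0.2483]
orientation: [179.9, -0.3, 3.6]
force: [0.6, 0.2, -0.6]
opening: 0.0501
gripper_force: 0.0
```

```bash
python3 - <<'E'
from h import *
st(); s=snapshot("scene"); spots("scene",["rear_key","middle_key","front_key","vial_c","spray_b"])
snapshot("wrist"); spots("wrist",["rear_key","middle_key","front_key"])
f=s["frame"][:,:,::-1]
cv2.imwrite("pics/s9.png",cv2.resize(f[110:330,170:370],None,fx=2.7,fy=2.7,interpolation=cv2.INTER_CUBIC))
E
```

```text
28.9 [ 0.4337 -0.3032  0.2483] [179.9017  -0.2606   3.6102] F [ 0.5817  0.1574 -0.642 ] op 0.0501 gf 0.0
scene rear_key [([0.4336, -0.3018, 0.0865], 0.64), ([0.5491, -0.016, 0.0794], 0.61)]
scene middle_key [([0.5506, 0.1383, 0.1519], 0.58)]
scene front_key [([0.5735, 0.1428, 0.1509], 0.47)]
scene vial_c [([0.4212, 0.272, 0.0007], 0.61), ([0.5245, 0.3679, -0.0002], 0.54)]
scene spray_b [([0.6496, 0.3158, -0.0019], 0.59)]
wrist rear_key [([0.4365, -0.3049, 0.0869], 0.79), ([0.5511, -0.0205, 0.0824], 0.65)]
wrist middle_key []
wrist front_key []
```

View pics/s9.png

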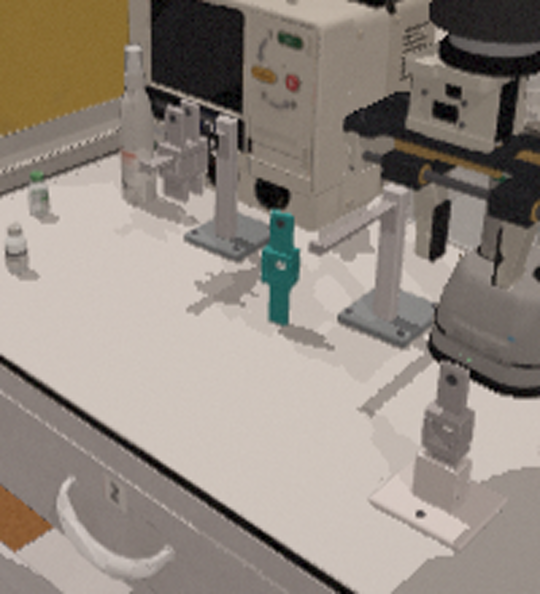

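The long key stands in the pocket (crop 450,430). Both short keys hang on the spare bar (180,150), and the bystanders haven't moved.

```bash
python3 -c "
from plant import close_job
print(close_job())"
```

```text
the job is handed in; nothing more can be done
None
```

I handed the job in at about 29 s (limit 67 s): both short keys hang on the spare bar after an 8–9 N push on the sprung stop, the long key stands upright in the white pocket, and the vials and spray bottle were left alone; the hand-in call gave no verdict.

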